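# Load a cast disc into the corner of a cam-lock fixture

## Robot

A 6-joint arm with a two-finger parallel gripper is mounted at the origin on a cart in front of the work surface, level with it; the furniture and walls round the work are solid. World frame = base frame: x ahead of the robot, y to its left, z up, the work surface at z = 0. Lengths are in m, angles in rad, forces in N, time in s.
With the tool pointing down it reaches from about 0.4 to 0.825 m from the base axis. Payload 7 kg.
Tool frame: the origin (TCP) lies at the very end of the fingers, on their centre line; the grasp point (between the pads) lies 19 mm behind it (robot.hold_point_z is the distance from the TCP to the grasp point, in m); z points along the fingers, y is the line along which they close (so a half turn about z gives the same grasp; the last joint's range is limited). The gripper opens to 88 mm and grips with 3 to 60 N. Pads are 19 mm wide; open, the fingers measure 130 mm over their backs; the gripper's body (78 mm by 193 mm) begins 47 mm behind the grasp point.
Start: joints at [-0.856, 0.359, 0.012, 0, -1.224, -0.288], TCP at [0.279, -0.614, 0.227] pointing down, gripper open.
Joint ranges: [-3.07, 3.07], [-1.43, 2.12], [-1.02, 1.25], [-3.03, 1.67], [-3.05, -0], [-3.03, 3.03]. Speed limits (rad/s): [2.39, 2.39, 3.01, 3.14, 3.14, 3.14].

## Interface

Orientations are given as a unit quaternion [x, y, z, w].
In Python, from plant import robot gives the robot as it stands. The module is installed in compiled form; this text tells all that it offers.
- The arm moves only by the shell command python3 -m jog 'ROWS' [FORCE]. ROWS is JSON, a list of rows, each a list of 3 entries, a list of its own where there are three numbers: the shift along the tool's x, y, z in mm, then the turn about the tool's z in rad, then the finger opening in mm, from 0 to 87.6. A call has 1 to 12 rows; each row shifts and turns the commanded pose from where the row before left it, along the tool's axes as they then stand; what a row does not reach is not made up. A row lasts 1/12 s, in which the tool goes at most 41.7 mm and 7.16 degrees, less where a joint would pass 70% of its speed; a pose out of reach is approached as far as the arm can. A call with a gripper value outside its range is refused whole. The fingers move at their own pace and stop on an object; FORCE is the grip in N (left out, the last holds). Time passes only in rows, so rows that do not move let the fingers close. It gives the time, the measured TCP pose, the force, the opening and the grip force at its end, in the units of the state.
- robot.read_state(): the state, without advancing time (a new reading comes with each control period).
- robot.read_camera(name): name is "scene" or "top" or "wrist"; returns the picture (420x560x3 uint8, red, green, blue); there is no depth.
- robot.camera_params(name): a dict with "mtx" (3x3 intrinsics, pixels), "T" (4x4, takes a point from camera to world coordinates); the wrist camera has in their place "hand_eye" (4x4, takes a point from camera to tool coordinates, whose origin is the TCP and whose axes are the flange's). Camera axes: x right, y down, z forward; pixel columns grow to the right and rows downward; lengths in m; the calibration is good to about 2 mm. The wrist camera is an equidistant fisheye: a pixel r from the principal point sees the ray r / f radians off the axis. A picture is of the moment at which its call begins: read the wrist's pose just before it. camera_params takes no time and is no camera call.
- robot.close_job(): hands the job in; it is judged then, once.
The state is a dict: "time_s": time; "qpos": joint angles; "qd": joint speeds; "joint_torque": joint torques, N m; "ee_pos": TCP position; "eef_rot": TCP orientation; "wrist_force": force on the tool from outside, world axes, zero at the start; "torque": the same for the moment, N m; "grip_width": finger opening in m; "finger_force": force on a finger pad.
Only numpy, scipy, OpenCV 4.12 (cv2) and the standard library are available. Lean on these libraries where they do the work, as an engineer would, in place of code of your own. Each camera call takes 0.05 s, during which the arm holds its last target. There are 200 camera calls.

## Task

Load the cast disc that lies on the aluminium fixture plate by pushing it with the fingertips or the outside of the fingers, without ever lifting or tipping it: push it up against the long rail first, then slide it along the rail, past the open cam, fully home into the corner against the end stop. Once it sits home, push the cam lever all the way round to its stop so that the cam locks the disc in the corner. Leave the other things on the table where they are.

Things in the scene. Friction and masses are not known exactly. Their poses are not given: they have to be found in the camera images.
- fixture: aluminium fixture plate screwed to the table, 150x240 mm, 12 mm thick. Origin on the table (plate underside); y runs along the rail towards the end stop (left end), x across the plate from the robot's side to the rail, z up. Plate: x -87 to +63, y -120 to +120 mm, top at z = 12 mm
- rail_face (a point): middle of the long rail's straight face at plate level, fixture x = +45, y = 0, z = 12 mm. The rail is a dark steel bar along the far edge (y -118 to +118 mm), 16 mm wide, standing 13 mm above the plate; its face looks to -x of the fixture
- stop_face (a point): middle of the end stop's face at plate level, fixture x = +18, y = +100, z = 12 mm. The stop is a dark steel block across the left end, x -9 to +45 mm, standing 13 mm above the plate; its face looks to -y and makes the corner with the rail
- pocket (a point): where the disc's centre (half-way up the disc) is when it sits home in the corner, touching both rail and end stop: fixture x = +12, y = +67, z = +17 mm
- disc_center (a point): centre, half-way up, of the disc to load: pale cast metal, 66 mm across, 10 mm thick with an upright rim, about 0.11 kg, lying flat on the right part of the fixture plate, 15 to 45 mm short of the rail and 100 to 155 mm short of home; it slides on the plate
- disc: the same disc to load; origin at the centre of its underside, z up
- pivot (a point): cam's upright pivot at plate level, fixture x = -35.5, y = +54.3, z = 12 mm. The steel cam round it (about 12 mm radius with a lobe reaching 16.5 mm) is 13 mm high; its lever hub stands to 30 mm above the plate. Open, it leaves 68 mm to the rail, so a disc that touches the rail just passes
- cam (a joint): turn of the cam and its lever, rad: open near 0 (starts at 0 to 0.15); fully shut at its stop = 1.57. Grows counter-clockwise seen from above. Friction keeps it where it is left; about 1 N at the knob turns it. Shut, its lobe bears on the rim of a disc that is home
- knob (a point): middle of the black upright knob (21 mm across, 18 to 48 mm above the plate) on the cam's lever, 75 mm from the pivot. The lever, a bar 11 mm wide 18 to 27 mm above the plate, points from the pivot at 130 degrees (from fixture +x towards +y) open, 220 shut: push the knob on its +y side; it travels round the robot's side towards -y
- spare_disc: another cast disc of the same kind (66 mm across, 10 mm thick) lying on the table just off the right end of the fixture; bystander, origin at the centre of its underside
- carton: small brown carton with an open white flap, 42x48x57 mm, standing on the table beyond the right end of the fixture; bystander, origin under its middle
- screwdriver: screwdriver with an orange and black grip, 185 mm long, 30 mm high, lying behind the rail; bystander, origin under its middle
- threadlocker: small red bottle with a blue nozzle cap, 93 mm tall, standing on the table off the left end of the fixture; bystander, origin under its middle
- hex_key: black L-shaped hex key, 92x31 mm, 5 mm thick, lying on the table in front of the fixture's right half; bystander, origin under its middle
There are look-alikes about, which are no part of the job. Leave any blue or green look-alike of the disc alone.

How it is judged:
By the outcome, as a careful person would: the job done as asked, in the order asked, and still so for the second after the job is handed in, with the robot touching nothing.
It also fails if it takes over 58 s, if anything falls off the work surface, if the arm or the gripper's body presses on something with over 40 N, if the wrist force passes 120 N, or if a joint passes its speed limit or range.

## Working session

There is one attempt and no reset: what is moved stays moved. The work goes in short steps, Python scripts to look and compute and a shell command to move; the robot and the scene stay as the last step left them, time stands still between calls to the robot, and variables do not carry over. Pictures are saved under pics/ and viewed, at most 11 in all, crops included, and the job is handed in when it is done.

```bash
mkdir -p pics; python3 - <<'E'
from plant import robot
import cv2,numpy as np
s=robot.read_state();print({k:np.round(v,3).tolist() for k,v in s.items()})
for n in("top","scene"):
    im=robot.read_camera(n);cv2.imwrite(f"pics/{n}0.png",im[:,:,::-1])
    p=robot.camera_params(n);print(n,np.round(p["mtx"],1).tolist(),np.round(p["T"],3).tolist())
print(robot.camera_params("wrist"))
E
```

```text
{'time_s': 0.0, 'qpos': [-0.856, 0.359, 0.011, -0.0, -1.224, -0.288], 'qd': [-0.001, 0.0, 0.0, 0.001, -0.001, 0.002], 'joint_torque': [0.001, -58.273, 29.304, 6.997, 0.007, -0.0], 'ee_pos': [0.279, -0.614, 0.226], 'eef_rot': [-0.212, 0.977, 0.001, -0.0], 'wrist_force': [-0.969, 0.011, -1.017], 'torque': [0.048, -0.021, -0.011], 'finger_force': 0.0, 'grip_width': 0.088}
top [[455.1, 0.0, 279.2], [0.0, 455.1, 208.6], [0.0, 0.0, 1.0]] [[0.022, -0.992, 0.124, 0.496], [-1.0, -0.022, 0.004, 0.038], [-0.001, -0.124, -0.992, 1.23], [0.0, 0.0, 0.0, 1.0]]
scene [[393.8, 0.0, 279.3], [0.0, 393.8, 211.0], [0.0, 0.0, 1.0]] [[-0.727, -0.364, 0.582, 0.089], [-0.686, 0.37, -0.626, 0.61], [0.012, -0.855, -0.519, 0.539], [0.0, 0.0, 0.0, 1.0]]
{'mtx': array([[325.1922621 ,   0.        , 276.21453836],
       [  0.        , 325.1922621 , 209.41458255],
       [  0.        ,   0.        ,   1.        ]]), 'hand_eye': array([[-1.11755586e-03, -9.54904921e-01, -2.96909653e-01,
         8.01291817e-02],
       [ 9.99999099e-01, -8.46301745e-04, -1.04212561e-03,
        -5.94202348e-04],
       [ 7.43855714e-04, -2.96910550e-01,  9.54905007e-01,
        -1.57242160e-01],
       [ 0.00000000e+00,  0.00000000e+00,  0.00000000e+00,
         1.00000000e+00]])}
```

View pics/top0.png

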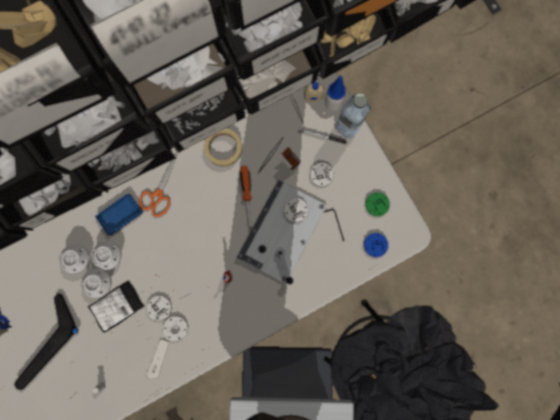

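View pics/scene0.png

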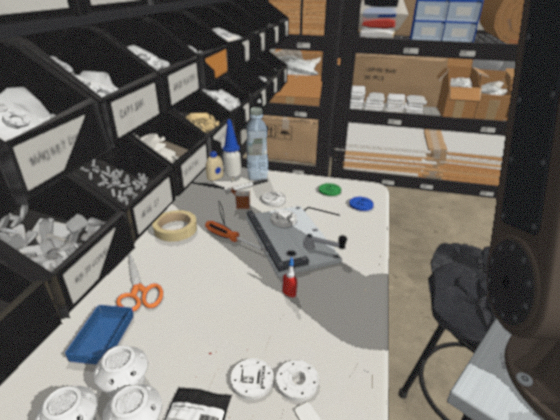

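The top view shows the fixture around (282,230). Candidates for the disc: the pale disc at (297,210) on the plate, the pale spare at (321,174) off the right end, green at (377,204), blue at (376,245), and loose pale discs at (159,307) and (175,328). Only (297,210) lies on the plate. I'll confirm it in an enlarged crop.

```bash
python3 - <<'E'
import cv2
im=cv2.imread("pics/top0.png")[165:295,220:350]
cv2.imwrite("pics/crop0.png",cv2.resize(im,(585,585),interpolation=cv2.INTER_CUBIC))
E
```

```text
(no output)
```

View pics/crop0.png

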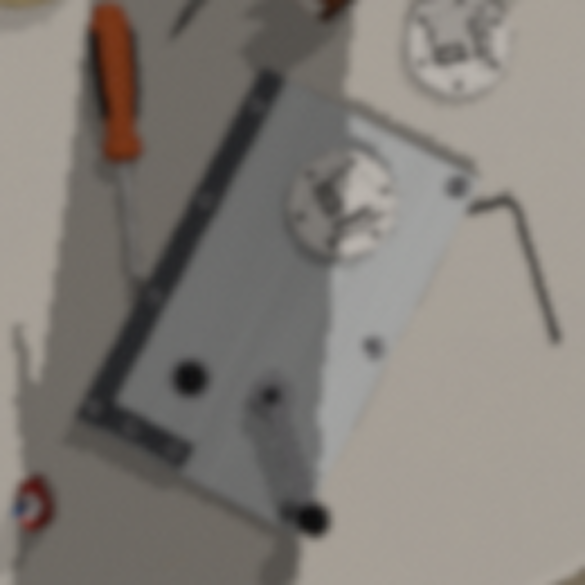

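Confirmed: the pale disc at crop (342,204) lies on the plate, right part, short of the rail. I'll fit the fixture pose from plate landmarks.

```bash
cat > h.py <<'E'
import numpy as np
from scipy.optimize import least_squares
from scipy.spatial.transform import Rotation as R
from plant import robot
def proj(n,P,s=None):
    c=robot.camera_params(n);P=np.atleast_2d(P)
    if n=="wrist":
        T=np.eye(4);T[:3,:3]=R.from_quat(s["eef_rot"]).as_matrix();T[:3,3]=s["ee_pos"];T=T@c["hand_eye"]
    else:T=c["T"]
    q=(P-T[:3,3])@T[:3,:3];K=c["mtx"]
    if n=="wrist":
        r=np.hypot(q[:,0],q[:,1]);th=np.arctan2(r,q[:,2]);u=q[:,:2]/r[:,None]*th[:,None]
    else:u=q[:,:2]/q[:,2:]
    return u*K[0,0]+K[:2,2]
def fx(p,L):  # fixture mm -> world m
    L=np.atleast_2d(L)/1000.;c,s=np.cos(p[2]),np.sin(p[2])
    return np.c_[p[0]+c*L[:,0]-s*L[:,1],p[1]+s*L[:,0]+c*L[:,1],L[:,2]]
def inv(p,w):
    d=np.array(w[:2])-p[:2];c,s=np.cos(p[2]),np.sin(p[2]);return 1000*np.array([c*d[0]+s*d[1],-s*d[0]+c*d[1]])
def fit(n,L,px,p0,s=None):
    r=least_squares(lambda p:(proj(n,fx(p,L),s)-px).ravel(),p0,loss="soft_l1",x_scale=[.1,.1,.1]);return r.x,np.round(proj(n,fx(r.x,L),s)-px,1)
def back(n,uv,z,s=None,g=(.5,0)):
    r=least_squares(lambda q:(proj(n,[[q[0],q[1],z]],s)-uv).ravel(),g);return r.x
E
python3 - <<'E'
from h import *
px=lambda a:np.array(a)/4.5+[220,165]
L=[[-87,-120,12],[63,120,12],[45,100,25],[-9,100,25],[-35.5,54.3,42],[61,-118,25]]
p,e=fit("top",L,px([[475,175],[68,440],[116,402],[193,447],[270,396],[262,70]]),[.5,0,-.5])
print(p,e.tolist())
d=back("top",px([342,204]),.022);print("disc",d,inv(p,d))
k=back("top",px([314,520]),.060);kk=inv(p,k)-[-35.5,54.3];print("knob",k,kk,np.hypot(*kk),np.degrees(np.arctan2(kk[1],kk[0])))
print("pocket",fx(p,[12,67,17]))
s=robot.read_state();print(R.from_quat(s["eef_rot"]).as_matrix().round(3).tolist())
E
```

```text
[0.5921926  0.04638187 1.12519292] [[0.6, 0.5], [0.7, -3.8], [-0.8, 0.9], [0.3, 0.2], [0.0, 0.3], [-1.3, -0.8]]
disc [ 0.64370753 -0.00238511] [-21.80185571 -67.50322486]
knob [0.45910126 0.01152407] [-53.31665477  50.77127451] 73.62328430138194 136.40083953227108
pocket [[0.53690712 0.08608724 0.017     ]]
[[-0.91, -0.414, -0.001], [-0.414, 0.91, 0.001], [0.0, 0.001, -1.0]]
```

```bash
python3 -m jog '[[[-15,14,-3],0,0],[[-28,26,-2],0,0],[[-28,26,-2],0,0],[[-28,26,-2],0,0],[[-28,26,-2],0,0],[[-28,26,-2],0,0],[[-28,26,-2],0,0],[[-28,26,-2],0,0],[[-28,26,-2],0,0],[[-28,26,-2],0,0],[[-28,26,-2],0,0],[[-28,26,-2],0,0]]' 10; python3 -m jog '[[[-28,26,0],0,0],[[-28,26,0],0,0],[[-28,26,0],0,0],[[-28,26,0],0,0],[[-28,26,0],0,0],[[-28,26,0],0,0],[[-28,26,0],0,0],[[-14,13,0],0,0],[[0,0,0],0,0]]'; python3 -m jog '[[[0,0,0],0.124,0],[[0,0,0],0.124,0],[[0,0,0],0.124,0],[[0,0,0],0.124,0],[[0,0,0],0.124,0],[[0,0,0],0.124,0],[[0,0,0],0.124,0],[[0,0,0],0,0],[[0,0,0],0,0]]'
python3 - <<'E'
from h import *
import cv2
s=robot.read_state();im=robot.read_camera("wrist");cv2.imwrite("pics/w1.png",im[:,:,::-1])
np.save("s1.npy",s,allow_pickle=True)
p=[0.5921926,0.04638187,1.12519292];print(s["ee_pos"],inv(p,s["ee_pos"]),R.from_quat(s["eef_rot"]).as_matrix().round(3).tolist())
E
```

```text
time_s: 1.1
ee_pos: [0.4493, -0.2058, 0.2516]
eef_rot: [-0.212, 0.977, 0.0, 0.0]
wrist_force: [1.3, -0.2, 0.9]
grip_width: 0.013
finger_force: 0.0
time_s: 1.85
ee_pos: [0.5608, 0.0601, 0.2506]
eef_rot: [-0.213, 0.977, -0.0, -0.0]
wrist_force: [0.5, -0.7, 0.4]
grip_width: 0.0001
finger_force: 0.0
time_s: 2.6
ee_pos: [0.5594, 0.0563, 0.2514]
eef_rot: [0.217, 0.976, -0.0, -0.0]
wrist_force: [-0.2, 0.3, -0.4]
grip_width: 0.0005
finger_force: 0.0
[0.55939356 0.05630237 0.25138533] [-5.18469079 33.87199562] [[-0.906, 0.424, -0.0], [0.424, 0.906, -0.0], [0.0, -0.0, -1.0]]
```

View pics/w1.png

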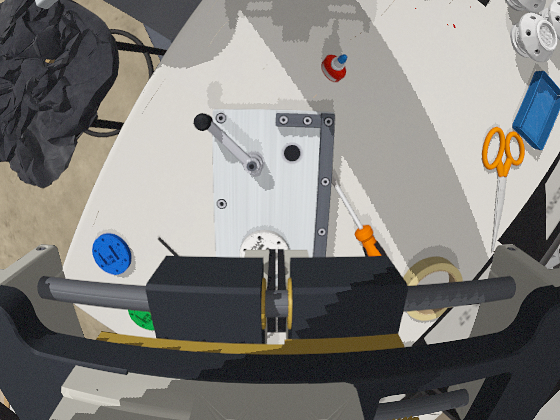

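The wrist view shows the knob at (203,122), hub (255,164), pocket hole (292,153), stop and rail corner near (319,127), and the disc partly hidden behind the gripper at (265,245). I'll enlarge it to get landmarks.

```bash
python3 - <<'E'
import cv2
im=cv2.imread("pics/w1.png")[100:262,190:350]
cv2.imwrite("pics/crop1.png",cv2.resize(im,None,fx=3.6,fy=3.6,interpolation=cv2.INTER_CUBIC))
E
```

```text
(no output)
```

View pics/crop1.png

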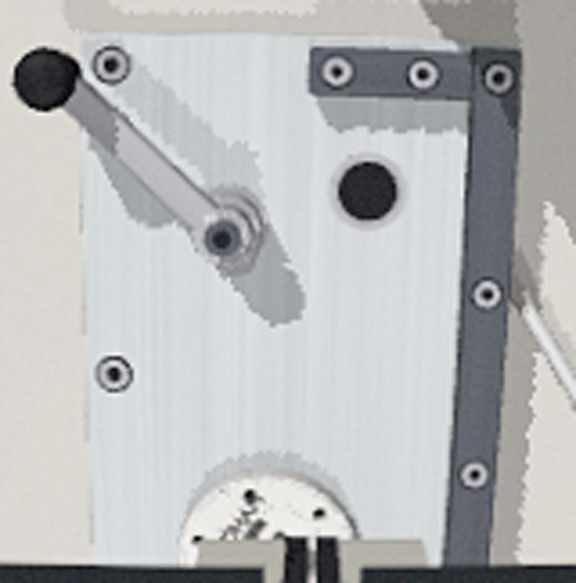

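```bash
python3 - <<'E'
from h import *
s=np.load("s1.npy",allow_pickle=True).item()
px=lambda a:np.array(a)/3.6+[190,100]-.36
L=[[-87,120,12],[45,100,25],[-9,100,25],[-9,118,25],[61,118,25],[-35.5,54.3,42]]
q=px([[82,38],[470,98],[313,94],[311,48],[520,48],[222,238]])
p,e=fit("wrist",L,q,[.592,.046,1.125],s);print(p.tolist(),e.tolist());np.save("p.npy",p)
b=lambda u,z:back("wrist",px(u),z,s)
print("hole",inv(p,b([367,190],.012)))
k=inv(p,b([45,80],.060));kk=k-[-35.5,54.3];print("knob",k,np.hypot(*kk),np.degrees(np.arctan2(kk[1],kk[0])))
c=np.array([inv(p,b(u,.022)) for u in[[182,540],[195,508],[222,482],[268,470],[310,480],[338,502],[356,532]]])
r=least_squares(lambda d:np.hypot(*(c-d).T)-33,[-20,-70]);print("disc",r.x,r.fun.round(1))
print("topcam fit disc",inv(p,[.6437,-.0024]))
for n,u,z in(("locker",[335,70],.03),("sdtip",[337,187],.01),("sd grip end",[376,256],.02)):print(n,inv(p,back("wrist",u,z,s)))
print("tcp",inv(p,s["ee_pos"]),"yaw err deg (tool y - fixture x)",np.degrees(np.arctan2(.906,.424)-p[2]))
E
```

```text
[0.5963554811961438, 0.045993010793025126, 1.1182775093307444] [[-0.9, -0.5], [1.1, 0.5], [-1.2, 0.4], [-0.4, -2.0], [1.1, -0.2], [0.3, 0.9]]
hole [11.21990754 67.48073314]
knob [-87.95982315 106.78071619] 74.20416845547965 134.98859274959673
disc [-21.00128441 -64.08158784] [-0.5 -0.4  0.3  0.5  0.1 -0.5 -0.4]
topcam fit disc [-22.82164008 -63.73821223]
locker [ 58.64217228 168.60861177]
sdtip [70.40068543 24.49801726]
sd grip end [130.47075234 -68.04173607]
tcp [-6.88922947 37.74923506] yaw err deg (tool y - fixture x) 0.8482393937637701
```

```bash
cat >> h.py <<'E'
p=np.load("p.npy")
def st():
    s=robot.read_state();M=R.from_quat(s["eef_rot"]).as_matrix();print("t",round(s["time_s"],2),"tcp fix",inv(p,s["ee_pos"]).round(1),"z",round(s["ee_pos"][2]*1000,1),"yaw",np.degrees(np.arctan2(M[1,1],M[0,1])-p[2]).round(2),"F",np.round(s["wrist_force"],1))
E
python3 -m jog '[[[-20,-16,5],0.015,0],[[-28,-20,20],0,0],[[-28,-20,25],0,0],[[-26,-22,25],0,0],[[0,0,35],0,0],[[0,0,35],0,0],[[0,0,35],0,0],[[0,0,15],0,0],[[0,0,0],0,0],[[0,0,0],0,0]]'; python3 -c "from h import *;st()"
```

```text
time_s: 3.48
ee_pos: [0.6164, -0.0573, 0.0569]
eef_rot: [0.225, 0.974, -0.001, -0.001]
wrist_force: [0.8, 0.2, 0.6]
grip_width: 0.0003
finger_force: 0.0
t 3.48 tcp fix [-84.1 -63.2] z 56.9 yaw -0.07 F [0.8 0.2 0.6]
```

```bash
python3 -m jog '[[[0,0,20],0,0],[[0,0,15],0,0],[[0,0,6],0,0],[[0,0,0],0,0],[[0,4,0],0,0],[[0,4,0],0,0],[[0,4,0],0,0],[[0,4,0],0,0],[[0,4,0],0,0],[[0,4,0],0,0],[[0,4,0],0,0],[[0,4,0],0,0]]'; python3 -c "from h import *;st()"; python3 -m jog '[[[0,2,0],0,0],[[0,2,0],0,0],[[0,1,0],0,0],[[0,0,0],0,0]]';python3 -c "from h import *;st()"
```

```text
time_s: 4.48
ee_pos: [0.6309, -0.0286, 0.0174]
eef_rot: [0.226, 0.974, -0.0, 0.0]
wrist_force: [-2.1, -5.4, 6.4]
grip_width: 0.0007
finger_force: 3.6
t 4.48 tcp fix [-52.  -63.7] z 17.4 yaw -0.19 F [-2.1 -5.4  6.4]
time_s: 4.82
ee_pos: [0.6332, -0.0241, 0.0173]
eef_rot: [0.226, 0.974, -0.0, 0.0]
wrist_force: [-2.4, -4.5, 7.7]
grip_width: 0.0006
finger_force: 3.0
t 4.82 tcp fix [-46.9 -63.7] z 17.3 yaw -0.18 F [-2.4 -4.5  7.7]
```

```bash
python3 - <<'E'
from h import *
import cv2
im=robot.read_camera("wrist");cv2.imwrite("pics/w2f.png",im[:,:,::-1])
cv2.imwrite("pics/w2.png",cv2.resize(im[130:360,180:420,::-1],None,fx=2.5,fy=2.5,interpolation=cv2.INTER_CUBIC));st()
E
```

```text
t 4.87 tcp fix [-46.9 -63.8] z 17.4 yaw -0.19 F [-2.  -4.3  6.5]
```

View pics/w2.png

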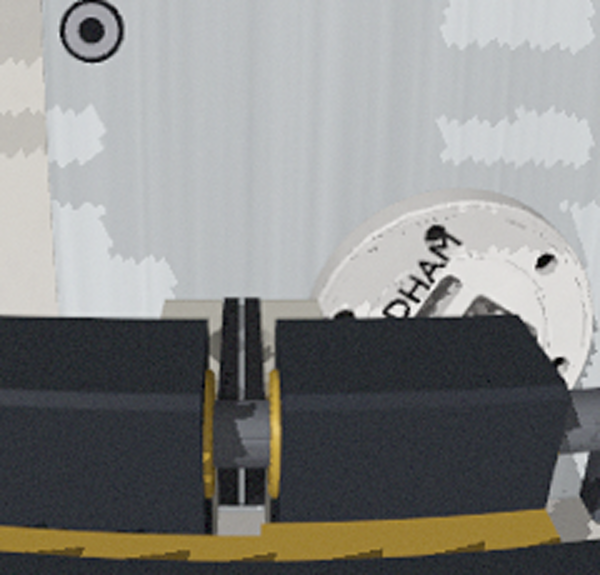

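```bash
python3 -m jog '[[[0,-6,0],0,0],[[0,-6,0],0,0],[[0,0,2],0,0],[[0,0,0],0,0]]'; python3 -c "
from h import *
st()
s={'ee_pos':[.6332,-.0241,.0173],'eef_rot':[.226,.974,0,0]}
c=np.array([inv(p,back('wrist',np.array(u)/2.5+[180,130],.022,s)) for u in[[320,300],[345,255],[380,222],[440,200],[500,200],[545,220],[580,260],[592,300]]])
r=least_squares(lambda d:np.hypot(*(c-d).T)-33,[0,-65]);print('disc',r.x,r.fun.round(1))"
```

```text
time_s: 5.2
ee_pos: [0.6273, -0.0348, 0.014]
eef_rot: [0.226, 0.974, -0.0, -0.0]
wrist_force: [0.8, 0.6, -0.6]
grip_width: 0.0006
finger_force: 0.0
t 5.2 tcp fix [-59.1 -63.2] z 14.0 yaw -0.24 F [ 0.8  0.6 -0.6]
disc [ -0.76933052 -64.61769755] [-1.1 -0.2  0.5  0.2  0.2 -0.  -0.3 -0.6]
```

```bash
python3 -m jog '[[[0,5,0],0,0],[[0,5,0],0,0],[[0,4,0],0,0],[[0,3,0],0,0],[[0,3,0],0,0],[[0,2,0],0,0],[[0,0,0],0,0]]'; python3 -c "from h import *;st()"; python3 -m jog '[[[0,2,0],0,0],[[0,1,0],0,0],[[0,0,0],0,0]]';python3 -c "from h import *;st()"
```

```text
time_s: 5.78
ee_pos: [0.6371, -0.0148, 0.0143]
eef_rot: [0.226, 0.974, -0.0, -0.0]
wrist_force: [-1.3, -1.7, 0.4]
grip_width: 0.0005
finger_force: 1.2
t 5.78 tcp fix [-36.9 -63.2] z 14.3 yaw -0.19 F [-1.3 -1.7  0.4]
time_s: 6.03
ee_pos: [0.6369, -0.0143, 0.0143]
eef_rot: [0.226, 0.974, -0.002, -0.002]
wrist_force: [-3.8, -10.6, 4.6]
grip_width: 0.0006
finger_force: 5.8
t 6.03 tcp fix [-36.5 -62.8] z 14.3 yaw -0.25 F [ -3.8 -10.6   4.6]
```

```bash
python3 -m jog '[[[0,-10,0],0,0],[[0,0,-20],0,0],[[-5,0,-20],0,0],[[-25,16,0],0,0],[[-25,20,0],0,0],[[0,17,0],0,0],[[0,0,0],0.124,0],[[0,0,0],0,0]]'; python3 -c "from h import *;st()"
```

```text
time_s: 6.7
ee_pos: [0.7076, 0.0032, 0.0539]
eef_rot: [0.289, 0.957, 0.0, 0.0]
wrist_force: [-0.4, 0.9, -0.3]
grip_width: 0.0004
finger_force: 0.0
t 6.7 tcp fix [  10.1 -118.7] z 53.9 yaw -7.62 F [-0.4  0.9 -0.3]
```

```bash
python3 -m jog '[[[0,-3,20],0,0],[[0,0,15],0,0],[[0,0,5],0,0],[[0,0,0],0,0],[[4,-0.5,0],0,0],[[4,-0.5,0],0,0],[[4,-0.5,0],0,0],[[4,-0.5,0],0,0],[[4,-0.5,0],0,0],[[4,-0.5,0],0,0],[[4,-0.5,0],0,0]]'; python3 -c "from h import *;st()"
```

```text
time_s: 7.62
ee_pos: [0.6801, 0.0125, 0.0149]
eef_rot: [0.286, 0.958, 0.0, 0.0]
wrist_force: [1.3, -1.7, 1.6]
grip_width: 0.0004
finger_force: 0.8
t 7.62 tcp fix [  6.5 -90. ] z 14.9 yaw -7.29 F [ 1.3 -1.7  1.6]
```

Contact is made with low force. Continuing along the rail.

```bash
python3 -m jog '[[[5,-0.6,0],0,0],[[5,-0.6,0],0,0],[[5,-0.6,0],0,0],[[5,-0.6,0],0,0],[[5,-0.6,0],0,0],[[5,-0.6,0],0,0],[[5,-0.6,0],0,0],[[5,-0.6,0],0,0],[[5,-0.6,0],0,0],[[5,-0.6,0],0,0]]'; python3 - <<'E'
from h import *
import cv2
st();s=robot.read_state();np.save("s3.npy",s,allow_pickle=True)
im=robot.read_camera("wrist");cv2.imwrite("pics/w3f.png",im[:,:,::-1])
cv2.imwrite("pics/w3.png",cv2.resize(im[60:350,150:430,::-1],None,fx=2,fy=2,interpolation=cv2.INTER_CUBIC))
E
```

```text
time_s: 8.45
ee_pos: [0.6347, 0.0349, 0.0145]
eef_rot: [0.286, 0.958, 0.0, 0.0]
wrist_force: [1.8, -1.2, 2.3]
grip_width: 0.0006
finger_force: 1.4
t 8.45 tcp fix [  6.7 -39.3] z 14.5 yaw -7.31 F [ 1.8 -1.2  2.3]
```

View pics/w3.png

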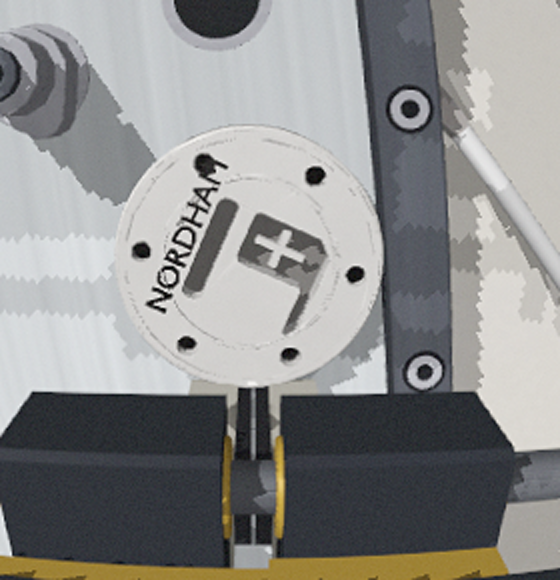

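The disc lies flat against the rail, centred at crop (250,254), with the finger right behind it and the cam to the upper left.

```bash
python3 -c "
from h import *
s=np.load('s3.npy',allow_pickle=True).item()
c=np.array([inv(p,back('wrist',np.array(u)/2+[150,60],.022,s)) for u in[[117,255],[140,180],[250,124],[340,160],[382,240]]])
r=least_squares(lambda d:np.hypot(*(c-d).T)-33,[0,0]);print('disc',r.x,r.fun.round(1))"
python3 -m jog '[[[5,-0.6,0],0,0],[[5,-0.6,0],0,0],[[5,-0.6,0],0,0],[[5,-0.6,0],0,0],[[5,-0.6,0],0,0],[[5,-0.6,0],0,0],[[4,-0.5,0],0,0],[[4,-0.5,0],0,0],[[4,-0.5,0],0,0]]';python3 -c "from h import *;st()"
```

```text
disc [11.34139936  1.79971584] [-1.  -0.   0.5 -0.2 -0.9]
time_s: 9.25
ee_pos: [0.5965, 0.0535, 0.0143]
eef_rot: [0.286, 0.958, -0.0, -0.0]
wrist_force: [1.1, -1.2, 1.1]
grip_width: 0.0009
finger_force: 0.8
t 9.25 tcp fix [6.9 3.1] z 14.3 yaw -7.31 F [ 1.1 -1.2  1.1]
```

```bash
python3 -m jog '[[[4,-0.5,0],0,0],[[4,-0.5,0],0,0],[[4,-0.5,0],0,0],[[3,-0.4,0],0,0],[[2,-0.3,0],0,0],[[2,-0.3,0],0,0],[[0,0,0],0,0]]';python3 -c "from h import *;st()"; python3 -m jog '[[[1,-0.1,0],0,0],[[1,-0.1,0],0,0],[[0,0,0],0,0]]';python3 -c "from h import *;st()"; python3 -m jog '[[[1,-0.1,0],0,0],[[1,-0.1,0],0,0],[[0,0,0],0,0]]';python3 -c "from h import *;st()"
```

```text
time_s: 9.83
ee_pos: [0.5793, 0.0618, 0.0144]
eef_rot: [0.286, 0.958, -0.0, -0.0]
wrist_force: [-0.4, -0.3, 0.8]
grip_width: 0.0005
finger_force: 0.2
t 9.83 tcp fix [ 6.8 22.2] z 14.4 yaw -7.31 F [-0.4 -0.3  0.8]
time_s: 10.08
ee_pos: [0.5779, 0.0626, 0.0143]
eef_rot: [0.286, 0.958, -0.0, -0.0]
wrist_force: [0.8, -0.1, -0.1]
grip_width: 0.0006
finger_force: 0.3
t 10.08 tcp fix [ 6.9 23.9] z 14.3 yaw -7.32 F [ 0.8 -0.1 -0.1]
time_s: 10.33
ee_pos: [0.576, 0.0636, 0.0144]
eef_rot: [0.286, 0.958, -0.0, -0.0]
wrist_force: [0.7, 0.1, 0.4]
grip_width: 0.0005
finger_force: 0.4
t 10.33 tcp fix [ 6.9 26. ] z 14.4 yaw -7.32 F [0.7 0.1 0.4]
```

```bash
for i in 1; do python3 -m jog '[[[1,-0.1,0],0,0],[[1,-0.1,0],0,0],[[0,0,0],0,0]]' | grep wrist; python3 -m jog '[[[1,-0.1,0],0,0],[[0,0,0],0,0]]' | grep wrist; done
python3 - <<'E'
from h import *
import cv2
st();s=robot.read_state();np.save("s4.npy",s,allow_pickle=True)
im=robot.read_camera("wrist");cv2.imwrite("pics/w4f.png",im[:,:,::-1])
cv2.imwrite("pics/w4.png",cv2.resize(im[60:350,110:430,::-1],None,fx=2,fy=2,interpolation=cv2.INTER_CUBIC))
E
```

```text
wrist_force: [5.1, -3.2, 0.4]
wrist_force: [8.1, -5.4, 0.2]
t 10.75 tcp fix [ 8.3 26.6] z 15.4 yaw -7.26 F [ 8.1 -5.4  0.2]
```

View pics/w4.png

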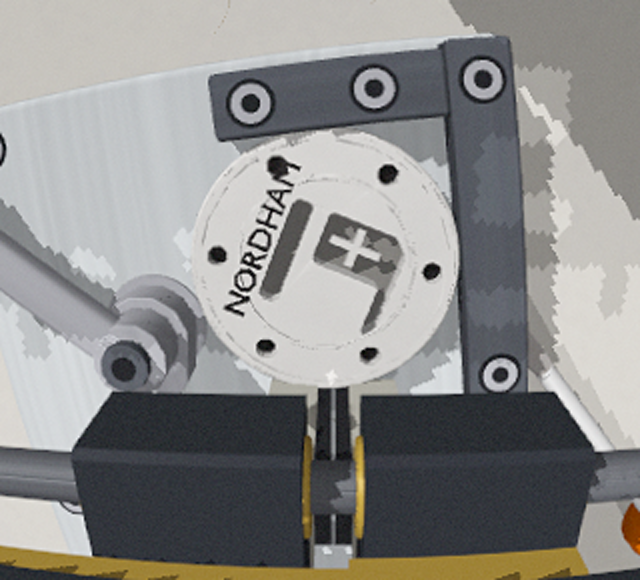

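The disc is home, touching both the stop (crop ~y 135) and the rail (crop x 455). The force rise at the expected position agrees with this. Next I retreat, then go over to the knob's +y side.

```bash
python3 -m jog '[[[-8,1,0],0,0],[[-8,1,0],0,0],[[0,0,-20],0,0],[[0,0,-25],0,0],[[0,0,-20],0,0],[[28,-21,0],0,0],[[28,-21,0],0,0],[[28,-21,0],0,0],[[27,-22,0],0,0],[[0,0,0],0,0]]'; python3 -m jog '[[[0,0,0],0.124,0],[[0,0,0],0.124,0],[[0,0,0],0.124,0],[[0,0,0],0.124,0],[[0,0,0],0.124,0],[[0,0,0],0.04,0],[[0,0,0],0,0],[[0,0,0],0,0]]'; python3 - <<'E'
from h import *
st();s=robot.read_state();print(np.round(s["qpos"],2))
t=inv(p,s["ee_pos"]);th=np.radians(135);rho=np.array([np.cos(th),np.sin(th)]);tau=np.array([-rho[1],rho[0]])
M=R.from_quat(s["eef_rot"]).as_matrix();a=np.arctan2(M[1,0],M[0,0])-p[2];X=np.array([np.cos(a),np.sin(a)]);Y=np.array([X[1],-X[0]])
d=np.array([-35.5,54.3])+75*rho-35*tau-t;print("shift tool",d@X,d@Y,"toolx deg",np.degrees(a))
E
```

```text
time_s: 11.63
ee_pos: [0.4417, 0.0452, 0.0785]
eef_rot: [0.287, 0.958, -0.001, -0.002]
wrist_force: [-1.2, -0.6, -0.2]
grip_width: 0.0008
finger_force: 0.0
time_s: 12.3
ee_pos: [0.4645, 0.0088, 0.0733]
eef_rot: [0.559, 0.828, 0.026, -0.039]
wrist_force: [0.4, -0.1, 0.2]
grip_width: 0.0006
finger_force: 0.0
t 12.3 tcp fix [-91.1 102.3] z 73.3 yaw -42.17 F [ 0.4 -0.1  0.2]
[ 0.36  0.2  -0.56 -0.13 -0.81 -3.03]
shift tool 40.419722276823784 0.2999845380892526 toolx deg 47.82907564972493
```

Joint 6 hit its range, so that orientation is out. I'll turn the other way and push with the finger's back (tool −y) instead. First up, then turn.

```bash
cat > w.py <<'E'
from h import *
import sys
th=np.radians(float(sys.argv[1]));dd=float(sys.argv[2])
st();s=robot.read_state();print(np.round(s["qpos"],2))
t=inv(p,s["ee_pos"]);rho=np.array([np.cos(th),np.sin(th)]);tau=np.array([-rho[1],rho[0]])
M=R.from_quat(s["eef_rot"]).as_matrix();a=np.arctan2(M[1,0],M[0,0])-p[2];X=np.array([np.cos(a),np.sin(a)]);Y=np.array([X[1],-X[0]])
d=np.array([-35.5,54.3])+75*rho-dd*tau-t;print("shift tool",(d@X).round(1),(d@Y).round(1),"toolx deg",np.degrees(a),"tilt",M[:,2].round(3))
E
python3 -m jog '[[[0,0,-20],0,0],[[0,0,0],-0.124,0],[[0,0,0],-0.124,0],[[0,0,0],-0.124,0],[[0,0,0],-0.124,0],[[0,0,0],-0.124,0],[[0,0,0],-0.124,0],[[0,0,0],-0.124,0],[[0,0,0],-0.124,0],[[0,0,0],-0.124,0],[[0,0,0],-0.124,0],[[0,0,0],-0.124,0]]'; python3 -m jog '[[[0,0,0],-0.124,0],[[0,0,0],0,0],[[0,0,0],0,0]]'; python3 w.py 135 45
```

```text
time_s: 13.3
ee_pos: [0.465, 0.0078, 0.0935]
eef_rot: [-0.093, 0.995, 0.045, -0.013]
wrist_force: [0.3, -0.7, 0.3]
grip_width: 0.0008
finger_force: 0.0
time_s: 13.55
ee_pos: [0.4651, 0.0076, 0.0934]
eef_rot: [-0.149, 0.988, 0.046, -0.01]
wrist_force: [0.3, -0.1, 0.4]
grip_width: 0.0001
finger_force: 0.0
t 13.55 tcp fix [-91.9 101.2] z 93.4 yaw 43.04 F [ 0.3 -0.1  0.4]
[ 0.36  0.17 -0.54 -0.12 -0.86 -1.55]
shift tool 3.7 51.6 toolx deg -226.92628101710412 tilt [-0.034  0.088 -0.996]
```

```bash
python3 -m jog '[[[2,24,0],0,0],[[2,24,0],0,0],[[0,0,20],0,0],[[0,0,20],0,0],[[0,0,9],0,0],[[0,0,0],0,0],[[0,0,0],0,0]]'; python3 w.py 135 27
```

```text
time_s: 14.13
ee_pos: [0.4457, 0.0558, 0.0491]
eef_rot: [-0.149, 0.988, 0.046, -0.011]
wrist_force: [-0.1, 0.1, -0.8]
grip_width: 0.0004
finger_force: 0.0
t 14.13 tcp fix [-57.1 139.8] z 49.1 yaw 43.07 F [-0.1  0.1 -0.8]
[ 0.48  0.21 -0.62 -0.14 -0.73 -1.64]
shift tool -1.3 -18.2 toolx deg -226.88464160798296 tilt [-0.035  0.087 -0.996]
```

```bash
python3 -m jog '[[[-1,-6,0],0,0],[[0,-6,0],0,0],[[0,-6,0],0,0],[[2.2,-7.5,-0.6],-0.1,0],[[2.2,-7.5,-0.6],-0.1,0],[[2.2,-7.5,-0.6],-0.1,0],[[0,0,0],0,0]]'; python3 w.py 152 27
```

```text
time_s: 14.72
ee_pos: [0.4554, 0.0145, 0.0475]
eef_rot: [-0.297, 0.954, 0.047, -0.003]
wrist_force: [-0.1, -0.7, 0.2]
grip_width: 0.0004
finger_force: 0.0
t 14.72 tcp fix [-90. 113.] z 47.5 yaw 60.58 F [-0.1 -0.7  0.2]
[ 0.38  0.23 -0.6  -0.14 -0.74 -1.24]
shift tool -0.6 0.8 toolx deg -209.5419353737315 tilt [-0.033  0.089 -0.996]
```

```bash
python3 -m jog '[[[2.2,-7.5,-0.5],-0.1,0],[[2.2,-7.5,-0.5],-0.1,0],[[2.2,-7.5,-0.5],-0.1,0],[[2.2,-7.5,-0.5],-0.1,0],[[2.2,-7.5,-0.5],-0.1,0],[[2.2,-7.5,-0.5],-0.1,0],[[0,0,0],0,0]]'; python3 w.py 187 27; python3 - <<'E'
from h import *
import cv2
im=robot.read_camera("wrist");cv2.imwrite("pics/w5.png",im[:,:,::-1])
E
```

```text
time_s: 15.3
ee_pos: [0.4805, -0.0241, 0.046]
eef_rot: [-0.564, 0.824, 0.046, 0.011]
wrist_force: [-0.4, 1.2, 0.5]
grip_width: 0.0002
finger_force: 0.0
t 15.3 tcp fix [-113.7   73.6] z 46.0 yaw 94.86 F [-0.4  1.2  0.5]
[ 0.28  0.27 -0.55 -0.14 -0.77 -0.55]
shift tool -0.3 -1.6 toolx deg -175.3948837183944 tilt [-0.034  0.088 -0.996]
```

View pics/w5.png

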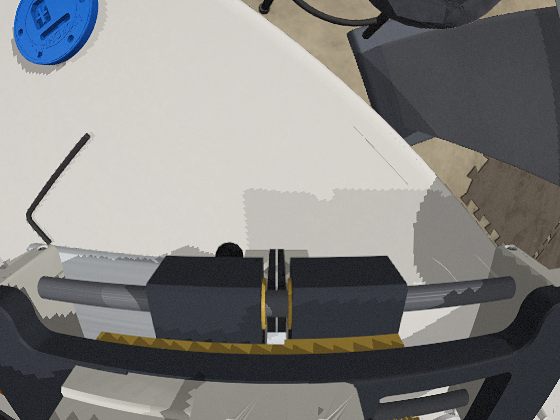

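The knob at (229,250) is directly ahead of the finger and travelling with it. Continuing to the stop.

```bash
python3 -m jog '[[[2,-7.5,-0.5],-0.1,0],[[2.2,-7.5,-0.4],-0.1,0],[[2.2,-7.5,-0.3],-0.1,0],[[2.2,-7.5,-0.3],-0.1,0],[[1.1,-3.7,0],-0.05,0],[[0,0,0],0,0]]'; python3 w.py 213 27; python3 -m jog '[[[0.6,-3,0],-0.04,0],[[0.6,-3,0],-0.04,0],[[0,0,0],0,0]]'; python3 w.py 220 27
```

```text
time_s: 15.85
ee_pos: [0.5108, -0.0392, 0.0448]
eef_rot: [0.733, -0.679, -0.043, -0.021]
wrist_force: [0.0, -0.5, -0.3]
grip_width: 0.0005
finger_force: 0.0
t 15.85 tcp fix [-114.1   39.6] z 44.8 yaw -239.62 F [ 0.  -0.5 -0.3]
[ 0.23  0.32 -0.48 -0.13 -0.79 -0.06]
shift tool 1.0 -3.5 toolx deg -149.75985765300487 tilt [-0.034  0.088 -0.996]
time_s: 16.1
ee_pos: [0.5164, -0.0396, 0.0446]
eef_rot: [0.759, -0.649, -0.042, -0.022]
wrist_force: [-0.7, -1.6, -0.4]
grip_width: 0.0004
finger_force: 0.1
t 16.1 tcp fix [-112.    34.5] z 44.6 yaw -235.08 F [-0.7 -1.6 -0.4]
[ 0.23  0.33 -0.47 -0.13 -0.8   0.02]
shift tool 3.0 -7.3 toolx deg -145.18679128019525 tilt [-0.035  0.088 -0.995]
```

Creep on until the stop force shows.

```bash
for k in 1; do python3 -m jog '[[[0.9,-3,0],-0.03,0],[[0.9,-3,0],-0.03,0],[[0,0,0],0,0]]'|grep wrist; python3 w.py 220 27; python3 -m jog '[[[0.5,-2,0],-0.02,0],[[0,0,0],0,0]]'|grep wrist; python3 -m jog '[[[0.5,-2,0],0,0],[[0,0,0],0,0]]'|grep wrist; python3 w.py 220 27; done
```

```text
wrist_force: [0.5, -0.5, -0.2]
t 16.35 tcp fix [-109.9   28.7] z 44.3 yaw -231.65 F [ 0.5 -0.5 -0.2]
[ 0.22  0.33 -0.45 -0.13 -0.8   0.09]
shift tool 1.6 -1.3 toolx deg -141.72642340953954 tilt [-0.035  0.088 -0.995]
wrist_force: [-5.7, 0.1, 4.4]
wrist_force: [-10.2, 0.7, 6.8]
t 16.68 tcp fix [-110.    27.8] z 43.7 yaw -230.47 F [-10.2   0.7   6.8]
[ 0.22  0.34 -0.45 -0.13 -0.81  0.11]
shift tool 0.9 -0.6 toolx deg -140.5690928676459 tilt [-0.041  0.088 -0.995]
```

```bash
python3 -m jog '[[[0.3,-2,0],0,0],[[0,0,0],0,0],[[0,0,0],0,0]]'|grep wrist; python3 w.py 220 27; python3 -m jog '[[[0,12,0],0,0],[[0,14,0],0,0],[[0,0,-30],0,0],[[0,0,-35],0,0],[[0,0,-35],0,0],[[0,0,-35],0,0],[[0,0,-35],0,0],[[-30,0,-20],0,0],[[-35,0,0],0,0],[[-35,0,0],0,0],[[-30,0,0],0,0],[[0,0,0],0,0]]' | grep -v eef; python3 - <<'E'
from h import *
import cv2
st();s=robot.read_state();np.save("s6.npy",s,allow_pickle=True)
im=robot.read_camera("wrist");cv2.imwrite("pics/w6.png",im[:,:,::-1])
E
```

```text
wrist_force: [-14.8, 1.1, 10.1]
t 16.93 tcp fix [-110.    27.6] z 43.4 yaw -230.48 F [-14.8   1.1  10.1]
[ 0.22  0.34 -0.45 -0.13 -0.81  0.11]
shift tool 0.8 -0.5 toolx deg -140.5963608492818 tilt [-0.044  0.088 -0.995]
time_s: 17.93
ee_pos: [0.4789, 0.0661, 0.247]
wrist_force: [0.3, -0.0, -0.0]
grip_width: 0.0007
finger_force: 0.0
t 17.93 tcp fix [-33.2 114.4] z 247.0 yaw -230.27 F [ 0.3 -0.  -0. ]
```

View pics/w6.png

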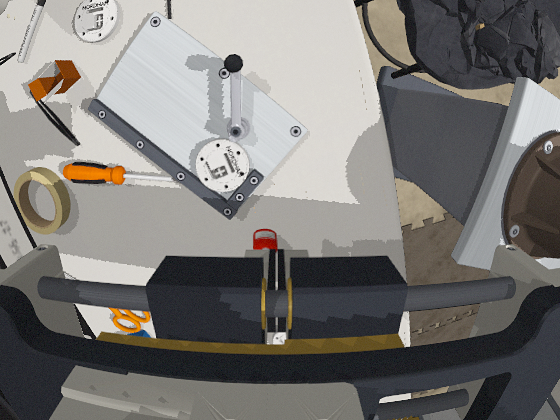

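The disc sits in the corner at (222,166), with the lever swung round (hub (235,131), knob (234,63)). The hex key isn't visible here, so I'll check by projection.

```bash
python3 - <<'E'
from h import *
import cv2
s=np.load("s6.npy",allow_pickle=True).item()
f=lambda u,z:inv(p,back("wrist",u,z,s))
print("disc",f([222,166],.022),"hole4 corner",f([155,14],.012))
k=f([234,62],.06);h=f([236,129],.042);print(k,h,np.degrees(np.arctan2(*(k-h)[::-1])),np.hypot(*(k-h)))
e=[back("top",np.array(u)/4.5+[220,165],.003) for u in([470,210],[510,197],[555,340])]
print("hex in w6 at",proj("wrist",[[*q,.003] for q in e],s).round())
a=cv2.imread("pics/top0.png");b=robot.read_camera("top")[:,:,::-1];cv2.imwrite("pics/top9.png",b)
c=lambda i:cv2.resize(i[150:300,215:355],None,fx=2.8,fy=2.8,interpolation=cv2.INTER_CUBIC)
cv2.imwrite("pics/cmp.png",np.hstack([c(a),c(b)]))
E
```

```text
disc [10.52058443 67.97391313] hole4 corner [ -85.86135503 -113.83059056]
[-95.89308473   8.51012359] [-39.10107266  53.72115874] -141.47737375653216 72.59042867099284
hex in w6 at [[170.  17.]
 [168.  -2.]
 [242. -13.]]
```

View pics/cmp.png

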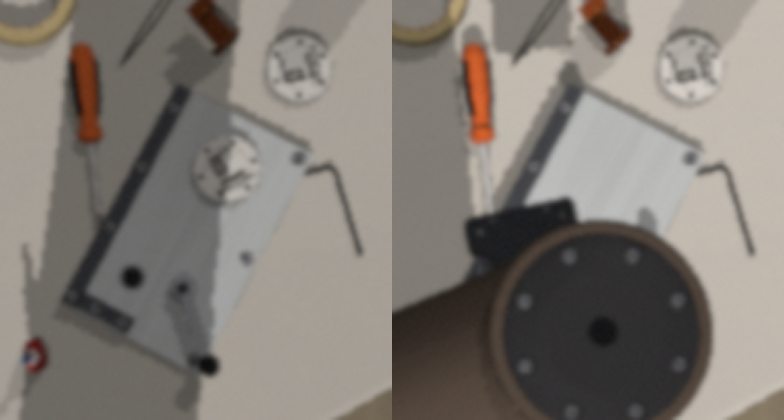

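The bystanders are where they were; the hex key was just outside the wrist frame. The disc measures about (10.5, 68) against (12, 67) for home, and the lever is at about 219° with its hard stop felt. The arm is clear, so I'm handing in.

```bash
python3 -c "from plant import robot;print(robot.close_job())"
```

```text
the job is handed in; nothing more can be done
None
```

The disc was pushed to the rail and slid home into the corner, then the cam was turned shut to its stop; I handed the job in at about 18 s, with no other object seen to have moved and no verdict returned.

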